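# Stack a slide board clear of the smears below

## Task

Two blood-smear slide boards are drying on the bench, and one of them already has a white spacer bar lying across its end nearer the robot. Lay the other spacer bar of the same size across the bare far end of that board (not the short one or the thin one), clear of the glass slides. Then set the second slide board gently on the two bars, slides up, squarely over the lower board, so that it rests level and clear of the smears, and let go.

Things in the scene. Friction and masses are not known exactly. Their poses are not given: they have to be found in the camera images.
- base: lower slide board, fixed on the bench, left or right: dark anodised aluminium strip 240 mm long (x), 50 wide (y), 10 thick; two glass slides glued on top, 1.6 mm thick, x = -79 to 79, y = -12.5 to 12.5 mm. Origin: centre of its underside, at bench height. +x points away from the robot to the bare end (x = 79 to 120 mm free, its middle at 100); the first spacer lies across it at x about -100 mm
- laid_mid (a point): centre (10 mm above its underside) of the loose spacer bar already lying across the near end of the lower board: white plastic, 80 mm long (its x axis, across the board), section 20 x 20 mm, about 0.07 kg
- spacer_mid (a point): centre (10 mm above its underside) of the spacer bar to place, lying on the bench between the boards: white plastic, 80 mm long (its x axis), section 20 x 20 mm, about 0.07 kg. In the same row, 70 mm or more away centre to centre, lie two other white bars: one only 40 mm long, one only 10 x 10 mm in section
- board_mid (a point): centre (5 mm above its underside) of the second, loose slide board, flat on the bench: dark anodised aluminium strip 240 mm long (x), 50 wide (y), 10 thick, about 0.3 kg, two glass slides fixed on top (1.6 mm thick, y = -12.5 to 12.5 mm). Either end may point either way when stacked. On the two bars its underside is 30 mm above the bench
There are look-alikes about, which are no part of the job. Leave any turquoise look-alike of the part that bears board_mid alone.

How it is judged:
By the outcome, as a careful person would: the job done as asked, in the order asked, and still so for the second after the job is handed in, with the robot touching nothing.
It also fails if it takes over 58 s, if anything falls off the work surface, if the arm or the gripper's body presses on something with over 40 N, if the wrist force passes 120 N, or if a joint passes its speed limit or range.

## Robot

A 6-joint arm with a two-finger parallel gripper is mounted at the origin on the work surface. World frame = base frame: x ahead of the robot, y to its left, z up, the work surface at z = 0. Lengths are in mm, angles in rad, forces in N, time in s.
With the tool pointing down it reaches from about 350 to 975 mm from the base axis. Payload 7.1 kg.
Tool frame: the origin (TCP) lies between the finger pads; the fingertips stand 19 mm ahead of it and the grasp point (between the pads) is the TCP (ctrl.finger_overhang is the distance from the TCP to the fingertips, in mm); z points along the fingers, y is the line along which they close (so a half turn about z gives the same grasp; the last joint's range is limited). The gripper opens to 88 mm and grips with 3 to 60 N. Pads are 20 mm wide; open, the fingers measure 115 mm over their backs; the gripper's body (75 mm by 178 mm) begins 61 mm behind the grasp point.
Start: joints at [1.099, 0.423, 1.63, -0, 1.089, -0.019], TCP at [273.396, 562.014, 241.675] pointing down, gripper open.
Joint ranges: [-3, 3], [-0.9, 2.11], [0.09, 2.58], [-1.31, 4.45], [0.11, 2.69], [-2.54, 2.54]. Speed limits (rad/s): [2.39, 2.39, 3.01, 3.14, 3.14, 3.14].

## Interface

Orientations are given as a rotation vector (axis times angle).
In Python, from workcell import ctrl gives the robot as it stands. The module is installed in compiled form; this text tells all that it offers.
- The arm moves only by the tool arm_command, never from a script. Its argument "rows" is one flat list of numbers, 7 for each row, row after row: the turn, a rotation vector about the tool's x, y, z scaled (see below), then the shift along the tool's x, y, z scaled (see below), then the opening, from -1 (shut) to 1 (fully open). A call has 1 to 5 rows; each row is the pose to reach, as a shift and turn from the pose commanded when the call began, along the tool's axes at that moment, turning the shorter way round; what a row does not reach only later rows make up. The controller multiplies each number of a shift by 80 mm and each number of a turn by 180 degrees. A row lasts 1/10 s, in which the tool goes at most 50 mm and 8.59 degrees, less where a joint would pass 70% of its speed; a pose out of reach is approached as far as the arm can. A call with a number of a shift or a turn outside -1 to 1 is refused whole. A call with a gripper value outside its range is refused whole. The fingers move at their own pace and stop on an object; the grip force is fixed at half the most. Time passes only in rows, so rows that repeat a pose let the fingers close. It gives the time, the measured TCP pose, the force, the opening and the grip force at its end, in the units of the state.
- ctrl.get_obs(): the state, without advancing time (a new reading comes with each control period).
- ctrl.get_image(name): name is "side" or "top"; returns (picture, depth): 420x560x3 uint8, red, green, blue; 420x560 float32, mm along the optical axis (not along the pixel's ray), 0 where there is no reading.
- ctrl.camera_params(name): a dict with "camera_matrix" (3x3 intrinsics, pixels), "world_to_cam" (4x4, takes a point from world to camera coordinates). Camera axes: x right, y down, z forward; pixel columns grow to the right and rows downward; lengths in mm; the calibration is good to about 2 mm. A picture is of the moment at which its call begins. camera_params takes no time and is no camera call.
- ctrl.close_job(): hands the job in; it is judged then, once.
The state is a dict: "t": time; "qpos": joint angles; "qvel": joint speeds; "joint_torque": joint torques, N m; "ee_pos": TCP position; "orientation": TCP orientation; "ft_force": force on the tool from outside, world axes, zero at the start; "moment": the same for the moment, N m; "width": finger opening in mm; "grasp_force": force on a finger pad.
Only numpy, scipy, OpenCV 4.12 (cv2) and the standard library are available. Lean on these libraries where they do the work, as an engineer would, in place of code of your own. Each camera call takes 0.05 s, during which the arm holds its last target. There are 200 camera calls.

## Working session

There is one attempt and no reset: what is moved stays moved. The work goes in short steps, Python scripts to look and compute and a tool call to move; the robot and the scene stay as the last step left them, time stands still between calls to the robot, and variables do not carry over. Pictures are saved under pics/ and viewed, at most 10 in all, crops included, and the job is handed in when it is done.

Besides the shell and the picture viewer there is one more tool, called after ">>>" by a JSON object that holds its "name" and its "arguments", one argument or row to a line. arm_command: Moves the arm, as the interface text tells. Shifts and turns lie within -1 to 1; 1 stands for 80 mm of shift or 180 degrees of turn. Its arguments: {"type":"object","properties":{"rows":{"type":"array","items":{"type":"number"}}},"required":["rows"]}

```bash
mkdir -p pics; python3 - <<'E'
from workcell import ctrl
import cv2,numpy as np
o=ctrl.get_obs();print(o)
for n in("top","side"):
    im,d=ctrl.get_image(n);cv2.imwrite(f"pics/{n}0.png",im[:,:,::-1]);np.save(n+"0.npy",d)
    p=ctrl.camera_params(n);print(n,p)
E
```

```text
{'t': 0.0, 'qpos': array([ 1.09896642e+00,  4.23818975e-01,  1.63071382e+00, -1.98422462e-05,
        1.08858892e+00, -1.90068756e-02]), 'qvel': array([-1.40698499e-05, -2.61507548e-03, -5.26172031e-04, -5.65435716e-04,
        2.40633851e-03,  9.09924921e-04]), 'joint_torque': array([-2.30196616e-03, -5.44618142e+01, -2.73659652e+01,  6.42590644e-02,
        2.27889681e-02, -1.45073718e-04]), 'ee_pos': array([273.18113411, 561.53613186, 240.90596873]), 'orientation': array([-7.05137368e-01, -3.06107060e+00,  2.33632101e-03]), 'ft_force': array([-0.8818739 , -0.02102294,  0.25829483]), 'moment': array([-0.02518841,  0.022065  , -0.04401822]), 'grasp_force': 0.0, 'width': 87.81372709516607}
top {'camera_matrix': array([[418.40250197,   0.        , 282.47241544],
       [  0.        , 418.40250197, 211.83034353],
       [  0.        ,   0.        ,   1.        ]]), 'world_to_cam': array([[-2.81484672e-03, -9.99886634e-01, -1.47917726e-02,
        -1.38213403e+02],
       [-9.92155095e-01,  4.64118074e-03, -1.24926885e-01,
         4.27734531e+02],
       [ 1.24981374e-01,  1.43240825e-02, -9.92055682e-01,
         1.00863112e+03],
       [ 0.00000000e+00,  0.00000000e+00,  0.00000000e+00,
         1.00000000e+00]])}
side {'camera_matrix': array([[500.88356979,   0.        , 280.55999214],
       [  0.        , 500.88356979, 212.77739562],
       [  0.        ,   0.        ,   1.        ]]), 'world_to_cam': array([[ 9.15191422e-01, -4.02441310e-01,  2.15789952e-02,
        -4.48927176e+02],
       [-2.33990256e-01, -5.74186152e-01, -7.84575569e-01,
         4.28088438e+01],
       [ 3.28135980e-01,  7.12987556e-01, -6.19657586e-01,
         1.30677955e+03],
       [ 0.00000000e+00,  0.00000000e+00,  0.00000000e+00,
         1.00000000e+00]])}
```

View pics/top0.png

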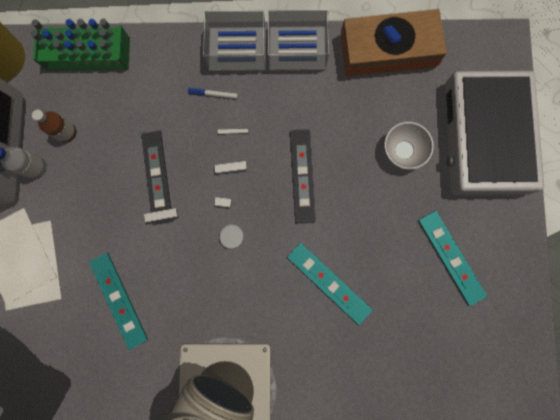

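View pics/side0.png

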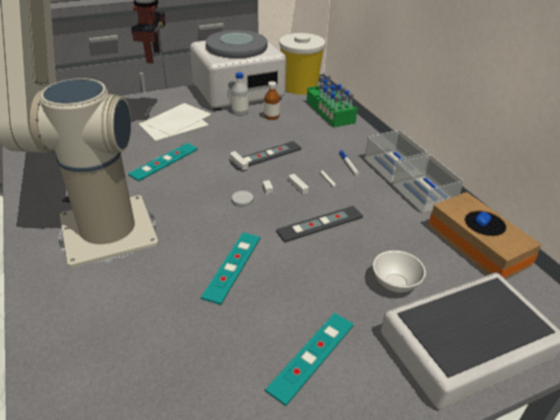

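The top view shows the lower board at about (157,175) with its bar at (160,215), and the loose board at (303,176). The row of bars runs thin (233,131), full size (230,167), short (222,202). The side view agrees, and the teal boards are look-alikes.

```bash
cat > h.py <<'E'
import cv2,numpy as np
from workcell import ctrl
def cast(n,uv,z):
    p=ctrl.camera_params(n);K=p["camera_matrix"];T=p["world_to_cam"];R=T[:3,:3];c=-R.T@T[:3,3]
    uv=np.atleast_2d(uv);r=(np.linalg.inv(K)@np.c_[uv,np.ones(len(uv))].T).T@R
    return c+r*((z-c[2])/r[:,2])[:,None]
def rect(n,im,box,z,kind,S=6):
    x0,y0,x1,y1=box
    g=cv2.resize(im[y0:y1,x0:x1],None,fx=S,fy=S,interpolation=cv2.INTER_CUBIC)
    g=cv2.cvtColor(g,cv2.COLOR_RGB2GRAY)
    bg=np.median(g)
    t=(bg+np.percentile(g,99.5))/2 if kind=="w" else (bg+np.percentile(g,5))/2
    m=(g>t if kind=="w" else g<t).astype(np.uint8)
    cs,_=cv2.findContours(m,cv2.RETR_EXTERNAL,cv2.CHAIN_APPROX_NONE)
    c=max(cs,key=cv2.contourArea)[:,0,:].astype(float)
    w=cast(n,(c+.5)/S-.5+[x0,y0],z)
    (cx,cy),(a,b),_=r=cv2.minAreaRect(w[:,:2].astype(np.float32))
    q=cv2.boxPoints(r);e=max((q[1]-q[0],q[2]-q[1]),key=np.linalg.norm)
    return np.round([cx,cy,max(a,b),min(a,b),np.degrees(np.arctan2(e[1],e[0]))%180],1),bg,t
E
python3 - <<'E'
from h import *
im=cv2.imread("pics/top0.png")[:,:,::-1].copy()
print("cam",cast("top",[[282,211]],0))
for nm,b,z,k in[("spacer",(205,155,255,180),20,"w"),("thin",(210,122,258,140),10,"w"),("short",(208,193,240,212),20,"w"),("laid",(135,200,185,228),30,"w"),
 ("base",(130,125,185,207),10,"d"),("board",(280,120,330,232),10,"d")]:
    print(nm,*rect("top",im,b,z,k))
d=np.load("top0.npy")
p=ctrl.camera_params("top");K=p["camera_matrix"];T=p["world_to_cam"]
v,u=np.mgrid[:420,:560];P=np.linalg.inv(K)@np.stack([u,v,0*u+1]).reshape(3,-1)*d.ravel()
W=(T[:3,:3].T@(P-T[:3,3:])).T.reshape(420,560,3)
for s in[(230,167),(160,215),(157,175),(303,200),(303,220),(270,180)]: print(s,W[s[1],s[0]].round(1))
for nm,b,zl,zh in[("spacer",(205,155,255,180),15,25),("laid",(135,200,185,228),25,36),("board",(280,120,330,232),5,16),("base",(130,125,185,207),5,16)]:
    w=W[b[1]:b[3],b[0]:b[2]].reshape(-1,3);w=w[(w[:,2]>zl)&(w[:,2]<zh)]
    r=cv2.minAreaRect(w[:,:2].astype(np.float32));print(nm,len(w),w.mean(0).round(1),r)
E
```

```text
cam [[ 432.59158429 -138.24910686    0.        ]]
spacer [544.2  -8.   79.7  20.5  97.1] 91.0 135.0
thin [640.9 -11.3  77.9  10.8  91.1] 91.0 132.0
short [454.5  10.6  39.7  20.3  83.5] 93.0 136.0
laid [421.1 163.   79.4  20.  100.1] 92.0 134.0
base [540.6 185.  203.6  54.9   9. ] 90.0 71.0
board [ 522.1 -189.2  244.1   55.3    3.3] 91.0 74.0
(230, 167) [542.1  -7.9  22.2]
(160, 215) [420.2 162.8  30. ]
(157, 175) [524.9 179.4  12.3]
(303, 200) [ 458.7 -191.3   12.1]
(303, 220) [ 408.3 -190.9   10.8]
(270, 180) [ 513.1 -107.7   -1.8]
spacer 257 [544.1  -7.5  20. ] ((544.7362670898438, -7.911033630371094), (20.776687622070312, 79.72928619384766), 7.581186294555664)
laid 274 [421.3 162.1  30.2] ((421.4328308105469, 163.14736938476562), (20.81720733642578, 80.51461029052734), 10.458463668823242)
board 1835 [ 521.7 -190.6   10.8] ((526.0895385742188, -194.03475952148438), (121.09669494628906, 274.9483337402344), 89.69082641601562)
base 1524 [541.2 184.8  10.9] ((551.4284057617188, 183.54476928710938), (213.5243377685547, 134.0728302001953), 0.5249248743057251)
```

```bash
python3 - <<'E'
from h import *
im=cv2.imread("pics/top0.png")[:,:,::-1].copy()
d=np.load("top0.npy")
p=ctrl.camera_params("top");K=p["camera_matrix"];T=p["world_to_cam"]
v,u=np.mgrid[:420,:560];P=np.linalg.inv(K)@np.stack([u,v,0*u+1]).reshape(3,-1)*d.ravel()
W=(T[:3,:3].T@(P-T[:3,3:])).T.reshape(420,560,3)
z=cv2.medianBlur(W[:,:,2].astype(np.float32),3)
for nm,(x0,y0,x1,y1) in[("board",(280,120,330,232)),("base",(130,120,185,230))]:
    m=(z[y0:y1,x0:x1]>5.5).astype(np.uint8)
    n,l,s,c=cv2.connectedComponentsWithStats(m);k=1+s[1:,4].argmax()
    yy,xx=np.nonzero(l==k);w=cast("top",np.c_[xx+x0,yy+y0],11)[:,:2]
    if nm=="base": w=w[w[:,0]>445]
    r=cv2.minAreaRect(w.astype(np.float32));C=w.mean(0);U,S,V=np.linalg.svd(w-C,full_matrices=False)
    print(nm,len(w),C,np.degrees(np.arctan(V[0,1]/V[0,0])),r,(w@V[0]).min(),(w@V[0]).max(),np.sort(w[:,0])[[0,-1]])
a=cv2.resize(im[118:235,125:190],None,fx=5,fy=5,interpolation=cv2.INTER_CUBIC);b=cv2.resize(im[118:235,275:340],None,fx=5,fy=5,interpolation=cv2.INTER_CUBIC)
o=np.hstack([a,b]);o=np.clip(o.astype(float)*1.6,0,255).astype(np.uint8);cv2.imwrite("pics/crop0.png",o[:,:,::-1])
E
```

```text
board 1832 [ 521.61506038 -190.50692937] 2.7032566049737845 ((523.457763671875, -190.49497985839844), (239.94064331054688, 50.109188079833984), 2.785501003265381) -633.8655557743347 -393.9091178404276 [403.23981431 643.44030406]
base 1516 [541.03987814 184.69099032] 9.525676676306471 ((540.9328002929688, 184.3917694091797), (201.79457092285156, 51.559913635253906), 9.159975051879883) -664.8537938726568 -462.937200699219 [445.22906036 643.62356257]
```

View pics/crop0.png

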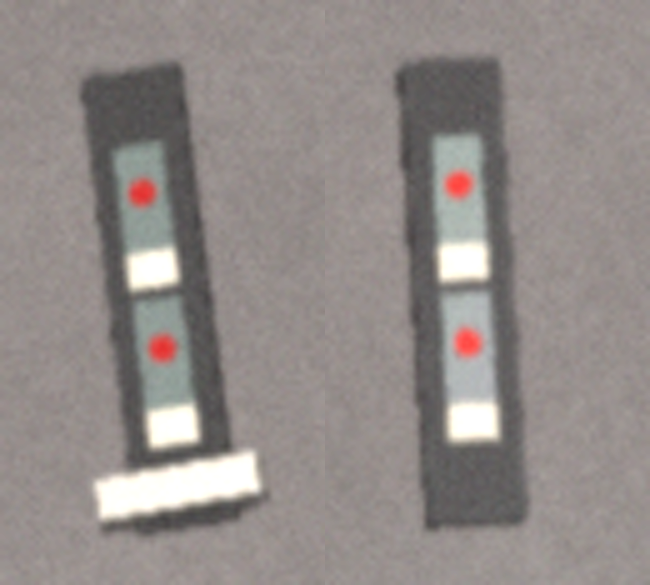

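The zoomed crop gives the slide corners. On the base they are about (112,146), (162,141), (148,451) and (199,442). On the loose board they are (433,136), (481,134), (448,441) and (498,441). I'll use these to refine both board centres and then plan the move.

```bash
cat > plan.py <<'E'
import numpy as np,json,os
def plan(*targets,save=True):
    """targets (x,y,z,yaw of tool y, deg): print the calls: turn z, shift x,y,z in scaled units, rows needed"""
    c=np.array(json.load(open("cmd.json")) if os.path.exists("cmd.json") else [273.396,562.014,241.675,64.06])
    for t in targets:
        t=np.array(t,float)
        while True:
            d=t-c;a=np.radians(c[3]);s=np.array([-d[0]*np.sin(a)+d[1]*np.cos(a),d[0]*np.cos(a)+d[1]*np.sin(a),-d[2]])
            f=max(abs(s).max()/79,abs(d[3])/40,1e-9);n=int(np.ceil(f))
            k=1/n;v=np.round(np.r_[-d[3]*k/180,s*k/80],3)
            x,y=v[1]*80,v[2]*80
            c=c+[-x*np.sin(a)+y*np.cos(a),x*np.cos(a)+y*np.sin(a),-v[3]*80,-v[0]*180]
            rows=int(np.ceil(max(np.linalg.norm(v[1:])*80/45,abs(v[0])*180/8.2)))
            print("tz",v[0],"s",v[1:],"rows",rows,"->",c.round(1))
            if n==1: break
    if save: json.dump(list(c),open("cmd.json","w"))
E
python3 - <<'E'
from h import *
from plan import plan
def sl(c,off): return cast("top",(np.array(c,float)-[off[2],0]+.5)/5-.5+off[:2],11.6)
for c,o in[([(112,146),(162,141),(148,451),(199,442)],(125,118,0)),([(433,136),(481,134),(448,441),(498,441)],(275,118,325))]:
    p=sl(c,o)[:,:2];print(p.mean(0).round(1),np.linalg.norm(p[1]-p[0]),np.linalg.norm((p[0]+p[1]-p[2]-p[3])/2),np.degrees(np.arctan2(*((p[0]+p[1]-p[2]-p[3])[::-1]))))
plan((544.3,-8,150,7.3),(544.3,-8,25,7.3))
E
```

```text
[521.6 183. ] 25.837717966640405 159.12393439183637 8.749445298271548
[ 523.  -190.8] 24.553353501913104 158.1615783138672 2.4299011310372562
tz 0.045 s [-0.88  -0.704  0.164] rows 3 -> [312.1 480.6 228.6  56. ]
tz 0.045 s [-0.971 -0.573  0.164] rows 3 -> [350.8 399.1 215.4  47.9]
tz 0.038 s [-0.868 -0.358  0.136] rows 2 -> [383.1 331.3 204.6  41. ]
tz 0.037 s [-0.905 -0.253  0.136] rows 2 -> [415.3 263.4 193.7  34.4]
tz 0.038 s [-0.928 -0.146  0.136] rows 2 -> [447.6 195.5 182.8  27.5]
tz 0.037 s [-0.938 -0.034  0.137] rows 2 -> [479.8 127.7 171.8  20.9]
tz 0.038 s [-0.936  0.075  0.136] rows 2 -> [512.1  59.9 161.   14. ]
tz 0.037 s [-0.92   0.185  0.137] rows 2 -> [544.3  -8.  150.    7.4]
tz 0.0 s [-0.     0.     0.781] rows 2 -> [544.3  -8.   87.5   7.4]
tz 0.0 s [-0.     0.     0.781] rows 2 -> [544.3  -8.   25.    7.4]
```

>>> {"name": "arm_command", "arguments": {
  "rows": [0, 0, 0.045, -0.88, -0.704, 0.164, 1, 0, 0, 0.045, -0.88, -0.704, 0.164, 1, 0, 0, 0.045, -0.88, -0.704, 0.164, 1, 0, 0, 0.045, -0.88, -0.704, 0.164, 1]
}}

```text
t: 0.5
ee_pos: [312.4, 480.0, 228.4]
orientation: [-0.922, -3.003, 0.0]
ft_force: [0.4, 0.9, 0.4]
width: 87.7
grasp_force: 0.0
```

>>> {"name": "arm_command", "arguments": {
  "rows": [0, 0, 0.045, -0.971, -0.573, 0.164, 1, 0, 0, 0.045, -0.971, -0.573, 0.164, 1, 0, 0, 0.045, -0.971, -0.573, 0.164, 1, 0, 0, 0.045, -0.971, -0.573, 0.164, 1]
}}

```text
t: 0.9
ee_pos: [351.1, 399.8, 215.7]
orientation: [1.13, 2.931, 0.002]
ft_force: [0.1, 0.8, 0.8]
width: 87.7
grasp_force: 0.0
```

>>> {"name": "arm_command", "arguments": {
  "rows": [0, 0, 0.038, -0.868, -0.358, 0.136, 1, 0, 0, 0.038, -0.868, -0.358, 0.136, 1, 0, 0, 0.038, -0.868, -0.358, 0.136, 1]
}}

```text
t: 1.2
ee_pos: [383.4, 330.9, 204.4]
orientation: [-1.303, -2.858, 0.0]
ft_force: [-0.1, 0.6, 0.8]
width: 87.8
grasp_force: 0.0
```

>>> {"name": "arm_command", "arguments": {
  "rows": [0, 0, 0.037, -0.905, -0.253, 0.136, 1, 0, 0, 0.037, -0.905, -0.253, 0.136, 1, 0, 0, 0.037, -0.905, -0.253, 0.136, 1]
}}

```text
t: 1.5
ee_pos: [416.0, 263.5, 193.7]
orientation: [1.467, 2.778, 0.0]
ft_force: [-0.6, -0.3, 0.8]
width: 88.1
grasp_force: 0.0
```

>>> {"name": "arm_command", "arguments": {
  "rows": [0, 0, 0.038, -0.928, -0.146, 0.136, 1, 0, 0, 0.038, -0.928, -0.146, 0.136, 1, 0, 0, 0.038, -0.928, -0.146, 0.136, 1]
}}

```text
t: 1.8
ee_pos: [448.6, 195.9, 182.9]
orientation: [1.63, 2.685, 0.001]
ft_force: [-0.2, 1.0, 0.4]
width: 87.7
grasp_force: 0.0
```

>>> {"name": "arm_command", "arguments": {
  "rows": [0, 0, 0.037, -0.938, -0.034, 0.137, 1, 0, 0, 0.037, -0.938, -0.034, 0.137, 1, 0, 0, 0.037, -0.938, -0.034, 0.137, 1]
}}

```text
t: 2.1
ee_pos: [481.1, 128.2, 172.0]
orientation: [1.783, 2.586, 0.002]
ft_force: [-1.2, 0.2, 0.0]
width: 87.9
grasp_force: 0.0
```

>>> {"name": "arm_command", "arguments": {
  "rows": [0, 0, 0.038, -0.936, 0.075, 0.136, 1, 0, 0, 0.038, -0.936, 0.075, 0.136, 1, 0, 0, 0.038, -0.936, 0.075, 0.136, 1]
}}

```text
t: 2.4
ee_pos: [513.4, 60.4, 161.1]
orientation: [1.935, 2.475, 0.002]
ft_force: [-0.0, 0.2, 0.3]
width: 88.0
grasp_force: 0.0
```

>>> {"name": "arm_command", "arguments": {
  "rows": [0, 0, 0.037, -0.92, 0.185, 0.137, 1, 0, 0, 0.037, -0.92, 0.185, 0.137, 1, 0, 0, 0.037, -0.92, 0.185, 0.137, 1, 0, 0, 0.037, -0.92, 0.185, 0.137, 1]
}}

```text
t: 2.8
ee_pos: [544.0, -5.9, 150.1]
orientation: [-2.073, -2.359, -0.0]
ft_force: [1.0, 0.8, 0.0]
width: 88.0
grasp_force: 0.0
```

>>> {"name": "arm_command", "arguments": {
  "rows": [0, 0, 0, 0, 0, 0.4, 1, 0, 0, 0, 0, 0, 0.781, 1, 0, 0, 0, 0, 0, 0.781, 1]
}}

```text
t: 3.1
ee_pos: [541.1, -5.7, 84.9]
orientation: [-2.068, -2.358, 0.006]
ft_force: [0.2, 0.4, 1.1]
width: 87.9
grasp_force: 0.0
```

>>> {"name": "arm_command", "arguments": {
  "rows": [0, 0, 0, 0, 0, 0.3, 1, 0, 0, 0, 0, 0, 0.6, 1, 0, 0, 0, 0, 0, 0.781, 1, 0, 0, 0, 0, 0, 0.781, 1, 0, 0, 0, 0, 0, 0.781, 0]
}}

```text
t: 3.6
ee_pos: [544.6, -7.4, 25.9]
orientation: [2.073, 2.36, 0.001]
ft_force: [0.6, -0.6, -0.1]
width: 82.7
grasp_force: 0.0
```

```bash
python3 - <<'E'
from h import *
o=ctrl.get_obs();print(o["ee_pos"],o["orientation"],o["width"])
im,d=ctrl.get_image("side");cv2.imwrite("pics/side1.png",cv2.resize(im[120:260,200:400],None,fx=3,fy=3)[:,:,::-1])
E
```

```text
[544.6136425   -7.40510509  25.90876879] [2.07339605e+00 2.35977751e+00 5.69481936e-04] 82.65125818876415
```

View pics/side1.png

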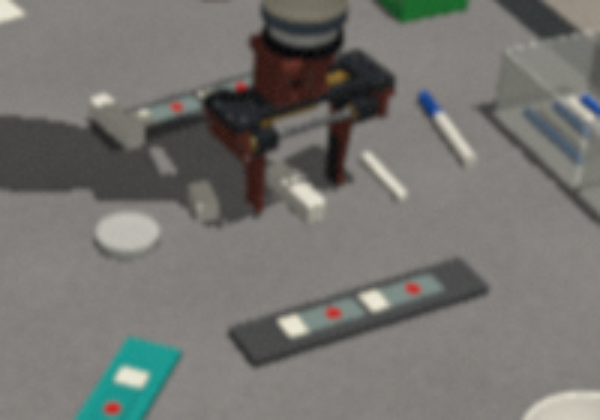

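The fingers straddle the full-size bar, which sits at about (300,190) in the crop, with the short and thin bars clear on either side. I'll close now.

>>> {"name": "arm_command", "arguments": {
  "rows": [0, 0, 0, 0, 0, 0, -1, 0, 0, 0, 0, 0, 0, -1, 0, 0, 0, 0, 0, 0, -1, 0, 0, 0, 0, 0, 0, -1, 0, 0, 0, 0, 0, 0, -1]
}}

```text
t: 4.15
ee_pos: [544.3, -8.1, 25.2]
orientation: [2.074, 2.359, 0.0]
ft_force: [-0.3, 0.0, 0.2]
width: 39.5
grasp_force: 0.0
```

>>> {"name": "arm_command", "arguments": {
  "rows": [0, 0, 0, 0, 0, 0, -1, 0, 0, 0, 0, 0, 0, -1, 0, 0, 0, 0, 0, 0, -1, 0, 0, 0, 0, 0, 0, -1, 0, 0, 0, 0, 0, 0, -1]
}}

```text
t: 4.65
ee_pos: [544.2, -8.0, 25.0]
orientation: [-2.074, -2.359, 0.0]
ft_force: [-0.3, -0.8, -0.2]
width: 19.9
grasp_force: 30.0
```

```bash
python3 - <<'E'
from plan import plan
plan((544.3,-8,100,7.4),(620.3,198.6,100,9.1),(620.3,198.6,45,9.1))
E
```

```text
tz -0.0 s [-0.     0.    -0.937] rows 2 -> [544.3  -8.  100.    7.4]
tz -0.003 s [ 0.813  0.424 -0.   ] rows 2 -> [569.6  60.9 100.    7.9]
tz -0.003 s [ 0.809  0.432 -0.   ] rows 2 -> [594.9 129.7 100.    8.4]
tz -0.004 s [ 0.805  0.44  -0.   ] rows 2 -> [620.3 198.6 100.    9.2]
tz 0.0 s [-0.     0.     0.687] rows 2 -> [620.3 198.6  45.    9.2]
```

>>> {"name": "arm_command", "arguments": {
  "rows": [0, 0, 0, 0, 0, -0.3, -1, 0, 0, 0, 0, 0, -0.6, -1, 0, 0, 0, 0, 0, -0.937, -1, 0, 0, 0, 0, 0, -0.937, -1]
}}

```text
t: 5.05
ee_pos: [546.3, -8.0, 102.9]
orientation: [2.071, 2.356, 0.006]
ft_force: [0.8, 0.2, -1.8]
width: 19.9
grasp_force: 30.0
```

>>> {"name": "arm_command", "arguments": {
  "rows": [0, 0, -0.003, 0.3, 0.15, 0, -1, 0, 0, -0.003, 0.6, 0.3, 0, -1, 0, 0, -0.003, 0.813, 0.424, 0, -1]
}}

```text
t: 5.35
ee_pos: [569.4, 61.9, 99.1]
orientation: [-2.063, -2.369, 0.001]
ft_force: [0.2, -0.2, -1.3]
width: 19.7
grasp_force: 30.0
```

>>> {"name": "arm_command", "arguments": {
  "rows": [0, 0, -0.003, 0.3, 0.15, 0, -1, 0, 0, -0.003, 0.6, 0.3, 0, -1, 0, 0, -0.003, 0.809, 0.432, 0, -1]
}}

```text
t: 5.65
ee_pos: [594.7, 131.1, 98.9]
orientation: [-2.051, -2.379, 0.001]
ft_force: [-0.0, -0.4, 0.1]
width: 19.7
grasp_force: 30.0
```

>>> {"name": "arm_command", "arguments": {
  "rows": [0, 0, -0.004, 0.3, 0.15, 0, -1, 0, 0, -0.004, 0.6, 0.3, 0, -1, 0, 0, -0.004, 0.805, 0.44, 0, -1, 0, 0, -0.004, 0.805, 0.44, 0, -1, 0, 0, -0.004, 0.805, 0.44, 0, -1]
}}

```text
t: 6.15
ee_pos: [619.6, 198.4, 99.1]
orientation: [-2.036, -2.392, 0.002]
ft_force: [-0.4, -0.6, -0.5]
width: 19.8
grasp_force: 30.0
```

>>> {"name": "arm_command", "arguments": {
  "rows": [0, 0, 0, 0, 0, 0.3, -1, 0, 0, 0, 0, 0, 0.5, -1, 0, 0, 0, 0, 0, 0.687, -1, 0, 0, 0, 0, 0, 0.687, -1, 0, 0, 0, 0, 0, 0.687, -1]
}}

```text
t: 6.65
ee_pos: [620.0, 198.2, 44.6]
orientation: [-2.037, -2.391, 0.001]
ft_force: [0.2, -0.1, 0.3]
width: 19.6
grasp_force: 30.0
```

```bash
python3 - <<'E'
from h import *
o=ctrl.get_obs();print(o["ee_pos"],o["width"])
im,d=ctrl.get_image("side");cv2.imwrite("pics/side2.png",cv2.resize(im[90:230,200:400],None,fx=3,fy=3)[:,:,::-1])
E
```

```text
[620.0352229  198.17133351  44.62236021] 19.630332640570916
```

View pics/side2.png

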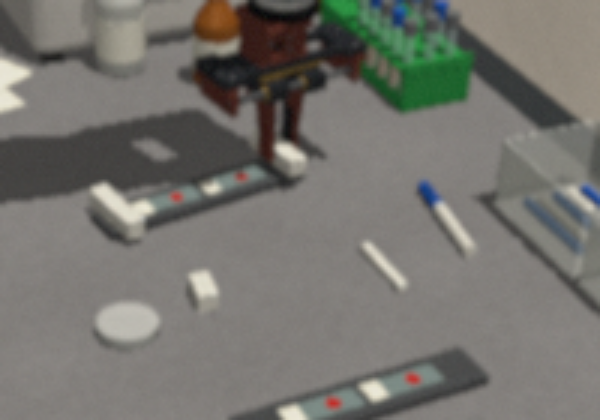

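The bar is held over the bare far end, at about (290,160) in the crop. I'll lower it slowly.

>>> {"name": "arm_command", "arguments": {
  "rows": [0, 0, 0, 0, 0, 0.04, -1, 0, 0, 0, 0, 0, 0.07, -1, 0, 0, 0, 0, 0, 0.1, -1, 0, 0, 0, 0, 0, 0.121, -1, 0, 0, 0, 0, 0, 0.121, -1]
}}

```text
t: 7.2
ee_pos: [620.1, 198.6, 35.1]
orientation: [-2.037, -2.392, 0.001]
ft_force: [-0.2, 0.1, -0.2]
width: 19.8
grasp_force: 30.0
```

>>> {"name": "arm_command", "arguments": {
  "rows": [0, 0, 0, 0, 0, 0, -0.1, 0, 0, 0, 0, 0, 0, 0, 0, 0, 0, 0, 0, 0, 0, 0, 0, 0, 0, 0, 0, 0, 0, 0, 0, 0, 0, 0, 0]
}}

```text
t: 7.7
ee_pos: [620.3, 198.6, 35.4]
orientation: [2.037, 2.392, 0.0]
ft_force: [0.3, 1.0, 0.2]
width: 44.1
grasp_force: 0.0
```

```bash
python3 - <<'E'
from plan import plan
plan((620.3,198.6,35.3,9.15),(620.3,198.6,110,9.15),(522.5,-190.6,110,92.8),save=True)
E
```

```text
tz 0.0 s [-0.     0.     0.122] rows 1 -> [620.3 198.6  35.3   9.2]
tz 0.0 s [-0.     0.    -0.934] rows 2 -> [620.3 198.6 110.    9.2]
tz -0.093 s [-0.922 -0.396 -0.   ] rows 3 -> [600.8 120.7 110.   25.9]
tz -0.093 s [-0.768 -0.645 -0.   ] rows 3 -> [581.2  42.9 110.   42.6]
tz -0.093 s [-0.55  -0.839 -0.   ] rows 3 -> [561.6 -34.9 110.   59.4]
tz -0.093 s [-0.285 -0.962 -0.   ] rows 3 -> [ 542.  -112.7  110.    76.1]
tz -0.046 s [ 0.002 -0.502 -0.   ] rows 2 -> [ 532.2 -151.7  110.    84.4]
tz -0.047 s [ 0.074 -0.496 -0.   ] rows 2 -> [ 522.5 -190.6  110.    92.9]
```

>>> {"name": "arm_command", "arguments": {
  "rows": [0, 0, 0, 0, 0, -0.3, 0, 0, 0, 0, 0, 0, -0.6, 0, 0, 0, 0, 0, 0, -0.934, 0, 0, 0, 0, 0, 0, -0.934, 1]
}}

```text
t: 8.1
ee_pos: [622.6, 199.3, 113.8]
orientation: [2.035, 2.389, 0.008]
ft_force: [1.2, 0.2, -0.7]
width: 49.1
grasp_force: 0.0
```

>>> {"name": "arm_command", "arguments": {
  "rows": [0, 0, -0.03, -0.3, -0.13, 0, 1, 0, 0, -0.06, -0.6, -0.26, 0, 1, 0, 0, -0.093, -0.922, -0.396, 0, 1, 0, 0, -0.093, -0.922, -0.396, 0, 1]
}}

```text
t: 8.5
ee_pos: [599.1, 118.1, 109.1]
orientation: [-1.666, -2.661, 0.004]
ft_force: [-0.8, 0.9, -0.4]
width: 80.6
grasp_force: 0.0
```

>>> {"name": "arm_command", "arguments": {
  "rows": [0, 0, -0.045, -0.38, -0.32, 0, 1, 0, 0, -0.093, -0.768, -0.645, 0, 1, 0, 0, -0.093, -0.768, -0.645, 0, 1]
}}

```text
t: 8.8
ee_pos: [579.7, 40.1, 109.3]
orientation: [-1.261, -2.876, 0.002]
ft_force: [0.6, 0.4, -0.4]
width: 87.7
grasp_force: 0.0
```

>>> {"name": "arm_command", "arguments": {
  "rows": [0, 0, -0.045, -0.27, -0.42, 0, 1, 0, 0, -0.093, -0.55, -0.839, 0, 1, 0, 0, -0.093, -0.55, -0.839, 0, 1]
}}

```text
t: 9.1
ee_pos: [560.9, -37.2, 109.6]
orientation: [-0.831, -3.029, 0.001]
ft_force: [0.4, 0.9, 0.6]
width: 88.1
grasp_force: 0.0
```

>>> {"name": "arm_command", "arguments": {
  "rows": [0, 0, -0.045, -0.14, -0.48, 0, 1, 0, 0, -0.093, -0.285, -0.962, 0, 1, 0, 0, -0.093, -0.285, -0.962, 0, 1]
}}

```text
t: 9.4
ee_pos: [541.9, -114.6, 109.8]
orientation: [0.383, 3.118, -0.0]
ft_force: [0.5, 0.9, -0.9]
width: 87.6
grasp_force: 0.0
```

>>> {"name": "arm_command", "arguments": {
  "rows": [0, 0, -0.046, 0.002, -0.502, 0, 1, 0, 0, -0.046, 0.002, -0.502, 0, 1]
}}

```text
t: 9.6
ee_pos: [532.6, -153.0, 109.9]
orientation: [0.157, 3.137, -0.001]
ft_force: [-0.8, 0.6, -0.2]
width: 87.8
grasp_force: 0.0
```

>>> {"name": "arm_command", "arguments": {
  "rows": [0, 0, -0.047, 0.074, -0.496, 0, 1, 0, 0, -0.047, 0.074, -0.496, 0, 1, 0, 0, -0.047, 0.074, -0.496, 0, 1, 0, 0, -0.047, 0.074, -0.496, 0, 1]
}}

```text
t: 10.0
ee_pos: [523.0, -189.1, 109.9]
orientation: [0.073, -3.141, -0.001]
ft_force: [-0.2, 0.3, -1.0]
width: 88.0
grasp_force: 0.0
```

```bash
python3 - <<'E'
from h import *
from plan import plan
o=ctrl.get_obs();print(o["ee_pos"],o["orientation"],o["qpos"])
im,d=ctrl.get_image("top");cv2.imwrite("pics/top3.png",im[:,:,::-1])
c=cv2.resize(im[110:240,120:340],None,fx=3.5,fy=3.5,interpolation=cv2.INTER_CUBIC);cv2.imwrite("pics/top3c.png",c[:,:,::-1])
for nm,b,z in[("laid",(135,200,185,228),30),("new",(125,120,185,155),30)]: print(nm,*rect("top",im,b,z,"w"))
E
```

```text
[ 522.9612838  -189.11011774  109.90265639] [ 7.32075780e-02 -3.14060230e+00 -7.22226358e-04] [-3.68578952e-01  5.11143571e-01  1.86370498e+00  5.36825443e-04
  7.67046539e-01 -1.98637348e+00]
laid [397.  206.2  38.2  14.9  89.8] 91.0 95.5
new [620.  198.7  80.2  20.4  98.9] 79.0 114.0
```

View pics/top3c.png

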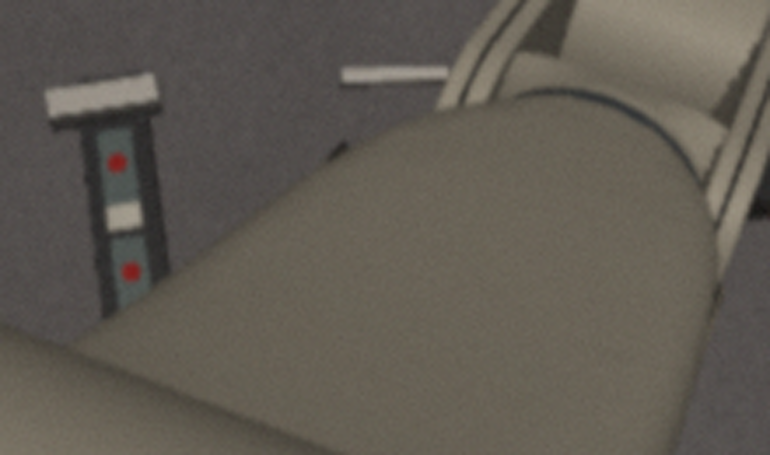

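The new bar lies across the far end at (620.0, 198.7) and 98.9°, at about (102,100) in the crop, with dark board visible between it and the slide. I'll descend on the loose board.

>>> {"name": "arm_command", "arguments": {
  "rows": [0, 0, 0, 0, 0, 0.4, 1, 0, 0, 0, 0, 0, 0.8, 1, 0, 0, 0, 0, 0, 0.8, 1]
}}

```text
t: 10.35
ee_pos: [520.2, -188.5, 42.9]
orientation: [0.077, -3.135, -0.004]
ft_force: [-1.0, -0.6, 0.5]
width: 88.1
grasp_force: 0.0
```

>>> {"name": "arm_command", "arguments": {
  "rows": [0, 0, 0, 0, 0, 0.12, 1, 0, 0, 0, 0, 0, 0.22, 1, 0, 0, 0, 0, 0, 0.312, 1, 0, 0, 0, 0, 0, 0.312, 1, 0, 0, 0, 0, 0, 0.312, 0]
}}

```text
t: 10.85
ee_pos: [522.6, -190.7, 21.4]
orientation: [-0.078, 3.14, -0.0]
ft_force: [0.1, 0.8, 0.2]
width: 83.0
grasp_force: 0.0
```

>>> {"name": "arm_command", "arguments": {
  "rows": [0, 0, 0, 0, 0, 0, -1, 0, 0, 0, 0, 0, 0, -1, 0, 0, 0, 0, 0, 0, -1, 0, 0, 0, 0, 0, 0, -1, 0, 0, 0, 0, 0, 0, -1]
}}

```text
t: 11.35
ee_pos: [522.5, -190.7, 21.3]
orientation: [-0.078, 3.14, -0.0]
ft_force: [-0.9, -0.6, 1.2]
width: 49.6
grasp_force: 30.0
```

>>> {"name": "arm_command", "arguments": {
  "rows": [0, 0, 0, 0, 0, 0, -1, 0, 0, 0, 0, 0, 0, -1, 0, 0, 0, 0, 0, 0, -1]
}}

```text
t: 11.65
ee_pos: [522.5, -190.7, 21.3]
orientation: [-0.078, 3.14, -0.0]
ft_force: [-0.1, -0.5, 4.0]
width: 49.6
grasp_force: 30.0
```

```bash
python3 - <<'E'
from plan import plan
plan((522.5,-190.6,21,92.85),(522.5,-190.6,110,92.85),(521.5,183,110,99.1),(521.5,183,60,99.1))
E
```

```text
tz 0.0 s [-0.     0.     0.556] rows 1 -> [ 522.5 -190.6   65.5   92.9]
tz 0.0 s [-0.     0.     0.556] rows 1 -> [ 522.5 -190.6   21.    92.9]
tz 0.0 s [-0.     0.    -0.556] rows 1 -> [ 522.5 -190.6   65.5   92.9]
tz 0.0 s [-0.     0.    -0.556] rows 1 -> [ 522.5 -190.6  110.    92.9]
tz -0.007 s [-0.044  0.933 -0.   ] rows 2 -> [ 522.3 -115.9  110.    94.1]
tz -0.007 s [-0.065  0.932 -0.   ] rows 2 -> [522.1 -41.1 110.   95.4]
tz -0.007 s [-0.085  0.93  -0.   ] rows 2 -> [521.9  33.6 110.   96.6]
tz -0.007 s [-0.106  0.928 -0.   ] rows 2 -> [521.7 108.3 110.   97.9]
tz -0.007 s [-0.126  0.925 -0.   ] rows 2 -> [521.5 183.  110.   99.2]
tz 0.0 s [0.    0.    0.625] rows 2 -> [521.5 183.   60.   99.2]
```

>>> {"name": "arm_command", "arguments": {
  "rows": [0, 0, 0, 0, 0, -0.12, -1, 0, 0, 0, 0, 0, -0.24, -1, 0, 0, 0, 0, 0, -0.36, -1, 0, 0, 0, 0, 0, -0.48, -1, 0, 0, 0, 0, 0, -0.556, -1]
}}

```text
t: 12.15
ee_pos: [522.9, -190.7, 66.9]
orientation: [-0.078, 3.139, -0.001]
ft_force: [0.9, -0.3, -2.8]
width: 49.8
grasp_force: 30.0
```

>>> {"name": "arm_command", "arguments": {
  "rows": [0, 0, 0, 0, 0, -0.12, -1, 0, 0, 0, 0, 0, -0.24, -1, 0, 0, 0, 0, 0, -0.36, -1, 0, 0, 0, 0, 0, -0.48, -1, 0, 0, 0, 0, 0, -0.556, -1]
}}

```text
t: 12.65
ee_pos: [522.7, -190.7, 111.2]
orientation: [-0.078, 3.14, -0.001]
ft_force: [0.7, 0.6, -2.6]
width: 49.7
grasp_force: 30.0
```

>>> {"name": "arm_command", "arguments": {
  "rows": [0, 0, -0.001, -0.008, 0.16, 0, -1, 0, 0, -0.003, -0.016, 0.35, 0, -1, 0, 0, -0.004, -0.025, 0.55, 0, -1, 0, 0, -0.006, -0.035, 0.75, 0, -1, 0, 0, -0.007, -0.044, 0.933, 0, -1]
}}

```text
t: 13.15
ee_pos: [521.9, -113.9, 109.7]
orientation: [0.115, -3.139, -0.0]
ft_force: [0.6, 0.7, -2.1]
width: 49.9
grasp_force: 30.0
```

>>> {"name": "arm_command", "arguments": {
  "rows": [0, 0, -0.001, -0.013, 0.19, 0, -1, 0, 0, -0.003, -0.026, 0.38, 0, -1, 0, 0, -0.004, -0.039, 0.56, 0, -1, 0, 0, -0.006, -0.052, 0.75, 0, -1, 0, 0, -0.007, -0.065, 0.932, 0, -1]
}}

```text
t: 13.65
ee_pos: [522.0, -39.9, 110.1]
orientation: [-0.148, 3.138, 0.0]
ft_force: [-0.0, -0.3, -2.7]
width: 49.5
grasp_force: 30.0
```

>>> {"name": "arm_command", "arguments": {
  "rows": [0, 0, -0.001, -0.017, 0.19, 0, -1, 0, 0, -0.003, -0.034, 0.38, 0, -1, 0, 0, -0.004, -0.051, 0.56, 0, -1, 0, 0, -0.006, -0.068, 0.75, 0, -1, 0, 0, -0.007, -0.085, 0.93, 0, -1]
}}

```text
t: 14.15
ee_pos: [521.8, 34.8, 110.1]
orientation: [0.183, -3.136, -0.0]
ft_force: [0.5, 0.2, -2.0]
width: 49.6
grasp_force: 30.0
```

>>> {"name": "arm_command", "arguments": {
  "rows": [0, 0, -0.001, -0.021, 0.19, 0, -1, 0, 0, -0.003, -0.042, 0.38, 0, -1, 0, 0, -0.004, -0.063, 0.56, 0, -1, 0, 0, -0.006, -0.084, 0.75, 0, -1, 0, 0, -0.007, -0.106, 0.928, 0, -1]
}}

```text
t: 14.65
ee_pos: [521.7, 109.6, 110.1]
orientation: [0.217, -3.134, 0.0]
ft_force: [0.1, -0.2, -3.2]
width: 49.6
grasp_force: 30.0
```

>>> {"name": "arm_command", "arguments": {
  "rows": [0, 0, -0.002, -0.03, 0.22, 0, -1, 0, 0, -0.003, -0.06, 0.44, 0, -1, 0, 0, -0.005, -0.09, 0.66, 0, -1, 0, 0, -0.006, -0.115, 0.84, 0, -1, 0, 0, -0.007, -0.126, 0.925, 0, -1]
}}

```text
t: 15.15
ee_pos: [521.5, 184.5, 110.1]
orientation: [-0.253, 3.131, 0.0]
ft_force: [-0.2, -0.1, -2.4]
width: 49.8
grasp_force: 30.0
```

>>> {"name": "arm_command", "arguments": {
  "rows": [0, 0, 0, 0, 0, 0.15, -1, 0, 0, 0, 0, 0, 0.3, -1, 0, 0, 0, 0, 0, 0.45, -1, 0, 0, 0, 0, 0, 0.56, -1, 0, 0, 0, 0, 0, 0.625, -1]
}}

```text
t: 15.65
ee_pos: [520.9, 182.3, 58.5]
orientation: [0.249, -3.13, 0.001]
ft_force: [0.4, -0.3, -2.4]
width: 49.5
grasp_force: 30.0
```

>>> {"name": "arm_command", "arguments": {
  "rows": [0, 0, 0, 0, 0, 0, -1, 0, 0, 0, 0, 0, 0, -1]
}}

```text
t: 15.85
ee_pos: [521.7, 182.8, 60.0]
orientation: [-0.25, 3.132, -0.0]
ft_force: [-0.6, -0.6, -2.7]
width: 49.5
grasp_force: 30.0
```

```bash
python3 - <<'E'
from h import *
o=ctrl.get_obs();print(o["ee_pos"],o["width"])
im,d=ctrl.get_image("side");cv2.imwrite("pics/side4.png",cv2.resize(im[90:230,200:400],None,fx=4,fy=4)[:,:,::-1])
im,d=ctrl.get_image("top");cv2.imwrite("pics/top4.png",im[:,:,::-1])
E
```

```text
[521.66869583 182.8497521   60.03993594] 49.49360627388869
```

View pics/side4.png

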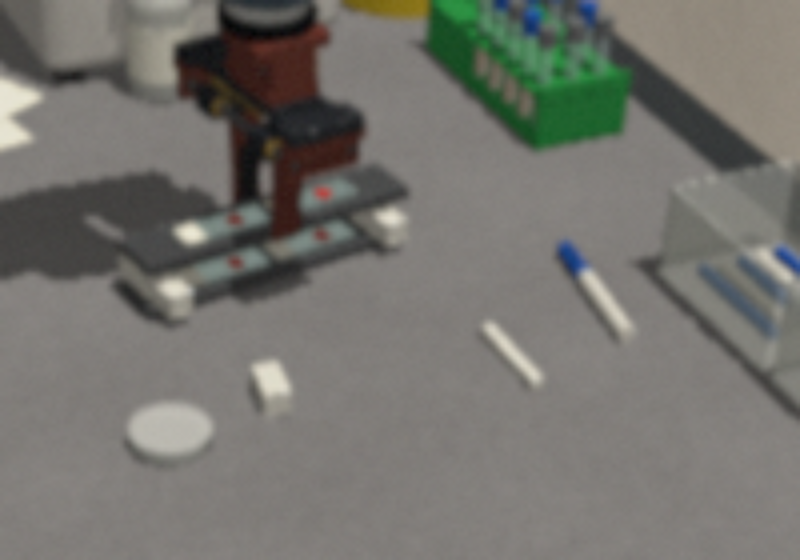

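The held board is level and lined up over both bars, which sit at about (175,295) and (390,225). I'll lower it slowly.

>>> {"name": "arm_command", "arguments": {
  "rows": [0, 0, 0, 0, 0, 0.03, -1, 0, 0, 0, 0, 0, 0.06, -1, 0, 0, 0, 0, 0, 0.08, -1, 0, 0, 0, 0, 0, 0.095, -1, 0, 0, 0, 0, 0, 0.1, -1]
}}

```text
t: 16.45
ee_pos: [521.4, 182.9, 51.9]
orientation: [0.251, -3.131, 0.0]
ft_force: [-0.3, -0.2, -2.7]
width: 49.8
grasp_force: 30.0
```

>>> {"name": "arm_command", "arguments": {
  "rows": [0, 0, 0, 0, 0, 0.003, -1, 0, 0, 0, 0, 0, 0.006, -1, 0, 0, 0, 0, 0, 0.008, -1, 0, 0, 0, 0, 0, 0.008, -1, 0, 0, 0, 0, 0, 0.008, -1]
}}

```text
t: 16.95
ee_pos: [521.6, 183.0, 51.5]
orientation: [-0.251, 3.131, 0.0]
ft_force: [-0.4, 0.6, -2.1]
width: 49.7
grasp_force: 30.0
```

>>> {"name": "arm_command", "arguments": {
  "rows": [0, 0, 0, 0, 0, 0.002, -1, 0, 0, 0, 0, 0, 0.004, -1, 0, 0, 0, 0, 0, 0.006, -1, 0, 0, 0, 0, 0, 0.006, -1, 0, 0, 0, 0, 0, 0.006, -1]
}}

```text
t: 17.45
ee_pos: [521.6, 183.0, 51.3]
orientation: [-0.251, 3.131, 0.0]
ft_force: [-1.8, -1.1, 5.2]
width: 49.3
grasp_force: 30.0
```

Contact, with about 5 N upward. I'll release and rise.

>>> {"name": "arm_command", "arguments": {
  "rows": [0, 0, 0, 0, 0, 0, 0.2, 0, 0, 0, 0, 0, 0, 0.3, 0, 0, 0, 0, 0, 0, 0.5, 0, 0, 0, 0, 0, 0, 0.6, 0, 0, 0, 0, 0, 0, 0.6]
}}

```text
t: 17.95
ee_pos: [521.5, 183.0, 50.9]
orientation: [0.251, -3.132, -0.0]
ft_force: [-0.5, 0.3, 0.0]
width: 70.1
grasp_force: 0.0
```

>>> {"name": "arm_command", "arguments": {
  "rows": [0, 0, 0, 0, 0, -0.1, 0.6, 0, 0, 0, 0, 0, -0.25, 0.6, 0, 0, 0, 0, 0, -0.5, 0.6, 0, 0, 0, 0, 0, -0.9, 0.6, 0, 0, 0, 0, 0, -1, 0.6]
}}

```text
t: 18.45
ee_pos: [523.4, 183.6, 134.8]
orientation: [-0.25, 3.126, 0.002]
ft_force: [0.5, 0.1, -0.3]
width: 70.2
grasp_force: 0.0
```

>>> {"name": "arm_command", "arguments": {
  "rows": [0, 0, 0, 0, -0.5, -0.5, 0.6, 0, 0, 0, 0, -1, -1, 0.6, 0, 0, 0, 0, -1, -1, 0.6, 0, 0, 0, 0, -1, -1, 0.6]
}}

```text
t: 18.85
ee_pos: [535.2, 103.2, 212.5]
orientation: [-0.247, 3.128, 0.001]
ft_force: [-0.1, 0.7, -0.6]
width: 70.4
grasp_force: 0.0
```

>>> {"name": "arm_command", "arguments": {
  "rows": [0, 0, 0, 0, -1, 0, 0.6, 0, 0, 0, 0, -1, 0, 0.6, 0, 0, 0, 0, -1, 0, 0.6]
}}

```text
t: 19.15
ee_pos: [546.4, 23.6, 209.1]
orientation: [0.247, -3.129, 0.0]
ft_force: [-0.4, 0.7, 0.1]
width: 70.0
grasp_force: 0.0
```

>>> {"name": "arm_command", "arguments": {
  "rows": [0, 0, 0, 0, -1, 0, 0.6, 0, 0, 0, 0, -1, 0, 0.6, 0, 0, 0, 0, -1, 0, 0.6]
}}

```text
t: 19.45
ee_pos: [559.6, -54.9, 209.4]
orientation: [0.247, -3.13, -0.0]
ft_force: [0.8, 0.5, -0.1]
width: 69.8
grasp_force: 0.0
```

>>> {"name": "arm_command", "arguments": {
  "rows": [0, 0, 0, 0, -1, 0, 0.6, 0, 0, 0, 0, -1, 0, 0.6, 0, 0, 0, 0, -1, 0, 0.6, 0, 0, 0, 0, -1, 0, 0.6, 0, 0, 0, 0, -1, 0, 0.6]
}}

```text
t: 19.95
ee_pos: [571.9, -130.9, 210.1]
orientation: [0.253, -3.13, -0.002]
ft_force: [0.1, 0.7, -0.4]
width: 70.3
grasp_force: 0.0
```

```bash
python3 - <<'E'
from h import *
im,d=ctrl.get_image("top")
p=ctrl.camera_params("top");K=p["camera_matrix"];T=p["world_to_cam"]
v,u=np.mgrid[:420,:560];P=np.linalg.inv(K)@np.stack([u,v,0*u+1]).reshape(3,-1)*d.ravel()
z=(T[:3,:3].T@(P-T[:3,3:])).T.reshape(420,560,3)[:,:,2].astype(np.float32)
b=(125,115,190,232);x0,y0,x1,y1=b
m=(cv2.medianBlur(z,3)[y0:y1,x0:x1]>35).astype(np.uint8)
n,l,s,_=cv2.connectedComponentsWithStats(m);k=1+s[1:,4].argmax();yy,xx=np.nonzero(l==k)
w=cast("top",np.c_[xx+x0,yy+y0],41)[:,:2];print(cv2.minAreaRect(w.astype(np.float32)))
zz=z[yy+y0,xx+x0];A=np.c_[w-w.mean(0),np.ones(len(w))];print(np.linalg.lstsq(A,zz,rcond=None)[0])
a=cv2.resize(im[110:240,110:240],None,fx=3,fy=3);s,_=ctrl.get_image("side")
c=cv2.resize(s[100:230,210:340],None,fx=3,fy=3);cv2.imwrite("pics/fin.png",np.hstack([a,c])[:,:,::-1])
E
```

```text
((523.91259765625, 170.70211791992188), (293.1054382324219, 159.59490966796875), 1.4429668188095093)
[-9.81694979e-01 -5.54001798e-01  7.17733080e+02]
```

View pics/fin.png

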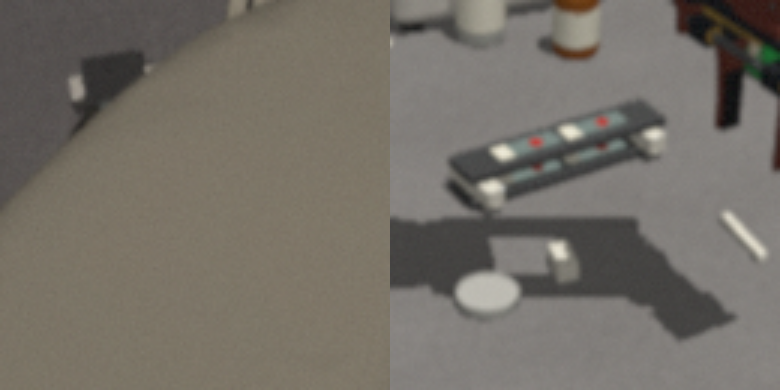

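The side crop shows the board resting level and square on both bars, at about (490,190) and (652,140), with the gripper clear. The arm hides it in the top view.

```bash
python3 -c "
from workcell import ctrl
print(ctrl.close_job())"
```

```text
the job is handed in; nothing more can be done
None
```

The full-size spacer bar lies across the bare far end of the lower board, and the second slide board rests on both bars, slides up. I let go, moved the arm clear and handed the job in at about 20 s. The last side view shows the board level and square; the arm blocked the top view, so I have no final measurement of its position.

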